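# Set a bank teller's desk tools back on their outlines

## Task

Get the teller's window ready for the next shift: put the stapler, the ink pad tin, the round hand stamp and the finger-sponge cup back, each on the white outline on the desk mat that matches its shape and size. Set each one down upright without dropping it, centred inside its outline, the stapler and the tin lined up with theirs (either way round), and leave the pack of coin rolls where it is.

Things in the scene. Friction and masses are not known exactly. Their poses are not given: they have to be found in the camera images.
- stapler: desk stapler, grey arm over a dark steel base, lying along its x, stapling end at +x: 130 mm long, 36 mm wide (base, 7 mm thick), 53 mm high. The arm is 28 mm wide and at mid-length 31 to 48 mm above the underside, with a narrower magazine just below: grip it across y there. 0.15 to 0.31 kg. Origin at the centre of its underside, z up. Starts upright on the work surface, at any turn about z.
- ink_pad: closed flat ink pad tin, blue lid on a steel tray, 100 mm long (x), 60 mm wide (y), 16.5 mm high; it stays closed. Grip it across y. 0.09 to 0.18 kg. Origin at the centre of its underside, z up. Starts upright on the work surface, at any turn about z.
- round_stamp: round hand stamp, 78 mm tall: brass base 42 mm in diameter and 22 mm high, rubber face down, thin neck, turned wooden handle 28 mm in diameter from 38 to 70 mm above the underside. 0.10 to 0.21 kg. Origin at the centre of its underside, z up. Starts upright on the work surface, at any turn about z. Round: its turn does not matter.
- sponge_cup: round white finger-moistening cup with an orange sponge in its top, straight-sided, rigid, 58 mm in diameter, 28 mm high to the rim (sponge dome 5 mm more). Grip it across the diameter. 0.08 to 0.17 kg. Origin at the centre of its underside, z up. Starts upright on the work surface, at any turn about z. Round: its turn does not matter.
- stapler_outline: outline of the stapler's place: long narrow rectangle, 150 x 56 mm outside, long side along its x. White line 4 mm wide on the dark desk mat, flat, fixed, empty at the start. Origin at its centre on the work surface (z = 0). The stapler's x goes along the outline's x, either way round.
- ink_pad_outline: outline of the ink pad tin's place: broad rectangle, 120 x 80 mm outside, long side along its x. White line 4 mm wide on the dark desk mat, flat, fixed, empty at the start. Origin at its centre on the work surface (z = 0). The tin's x goes along the outline's x, either way round.
- stamp_outline: outline of the hand stamp's place: the smaller circle, 62 mm across outside. White line 4 mm wide on the dark desk mat, flat, fixed, empty at the start. Origin at its centre on the work surface (z = 0).
- cup_outline: outline of the sponge cup's place: the larger circle, 78 mm across outside. White line 4 mm wide on the dark desk mat, flat, fixed, empty at the start. Origin at its centre on the work surface (z = 0).
- coin_rolls: bystander among the work, leave alone: flat pack of three paper-banded steel coin rolls side by side, 92 mm long (x), 77 mm wide (y), 26 mm high, 0.9 kg. Origin at the centre of its underside. Beyond the outlines, at the far side of the desk, stand a beige card reader 62 mm high and a roll of yellow tape 45 mm high, not part of the job.
Mind the look-alikes: they are no part of the job. There is more than one size of the round_stamp; the one meant has the size given above. Of the things shaped like the ink_pad, the blue one is meant.

How it is judged:
By the outcome, as a careful person would: the job done as asked, in the order asked, and still so for the second after the job is handed in, with the robot touching nothing.
It also fails if it takes over 115 s, if anything falls off the work surface, if the arm or the gripper's body presses on something with over 40 N, if the wrist force passes 120 N, or if a joint passes its speed limit or range.

## Robot

A 6-joint arm with a two-finger parallel gripper is mounted at the origin on the work surface. World frame = base frame: x ahead of the robot, y to its left, z up, the work surface at z = 0. Lengths are in m, angles in rad, forces in N, time in s.
With the tool pointing down it reaches from about 0.15 to 0.775 m from the base axis. Payload 6.1 kg.
Tool frame: the origin (TCP) lies between the finger pads; the fingertips stand 25 mm ahead of it and the grasp point (between the pads) lies 6 mm ahead of it; z points along the fingers, y is the line along which they close (so a half turn about z gives the same grasp; the last joint's range is limited). The gripper opens to 85 mm and grips with 20 to 120 N. Pads are 22 mm wide; open, the fingers measure 114 mm over their backs; the gripper's body (76 mm by 85 mm) begins 54 mm behind the grasp point. The pads swing forward as they close: fully open they stand 13 mm farther back than shut.
Start: joints at [0, 0.126, -0.04, 1.405, 0, 1.571], TCP at [0.525, -0, 0.225] pointing down, gripper open.
Joint ranges: [-2.72, 2.72], [-0.95, 1.95], [-1.27, 1.35], [-1.78, 2.02], [-1.46, 1.47], [-3.14, 3.14]. Speed limits (rad/s): [2.39, 2.39, 3.01, 3.14, 3.14, 3.14].

## Interface

Orientations are given as [roll, pitch, yaw] about the fixed x, y, z axes, in that order (R = Rz(yaw) Ry(pitch) Rx(roll)).
In Python, from rig import ctrl, viewer gives the robot as it stands. Calls block until the motion is done:
- ctrl.movep(position, orientation): joint-space move of the TCP to a pose.
- ctrl.line_to(position, rate=0.15, frame=None): straight line of the TCP; frame=None keeps the orientation; rate is the mean speed in m/s.
- ctrl.move_j(angles): joint-space move.
- ctrl.command_gripper(opening, grasp_force=None): finger opening in m; grasp_force is the grip in N (None keeps the last); returns when the fingers have stopped.
- ctrl.dwell(seconds).
- ctrl.inverse_kinematics(position, orientation): joint angles nearest the present ones, or None.
- ctrl.get_obs(): the state.
- viewer.read_camera(name): name is "scene" or "side" or "wrist"; returns (picture, depth): 384x512x3 uint8, red, green, blue; 384x512 float32, m along the optical axis (not along the pixel's ray), 0 where there is no reading.
- viewer.get_calibration(name): a dict with "K" (3x3 intrinsics, pixels), "dist_coeffs" ([k1, k2, p1, p2, k3] as OpenCV has them; the pictures are not rectified), "eye" and "rotation" of the camera in the world; the wrist camera has in their place "mount" (4x4, takes a point from camera to tool coordinates, whose origin is the TCP and whose axes are the flange's). Camera axes: x right, y up, looking along -z (the intrinsics and any distortion apply to the point x, -y, -z); pixel columns grow to the right and rows downward; lengths in m; the calibration is good to about 2 mm. A picture is of the moment at which its call begins: read the wrist's pose just before it. get_calibration takes no time and is no camera call.
A pose or a line that the arm cannot do raises ctrl.Unreachable and nothing moves.
- ctrl.job_done(): hands the job in; it is judged then, once.
The state is a dict: "time": time; "joint_pos": joint angles; "qvel": joint speeds; "joint_efforts": joint torques, N m; "position": TCP position; "ee_rot": TCP orientation; "contact_force": force on the tool from outside, world axes, zero at the start; "torque": the same for the moment, N m; "grip_width": finger opening in m; "grip_force": force on a finger pad.
Only numpy, scipy, OpenCV 4.12 (cv2) and the standard library are available. Lean on these libraries where they do the work, as an engineer would, in place of code of your own. Each camera call takes 0.05 s, during which the arm holds its last target. There are 200 camera calls.

## Working session

There is one attempt and no reset: what is moved stays moved. The work goes in short steps, each a Python script; the robot and the scene stay as the last script left them, time stands still between calls to the robot, and variables do not carry over. Pictures are saved under pics/ and viewed, at most 14 in all, crops included, and the job is handed in when it is done.

```bash
ls; mkdir -p pics; python3 - <<'E'
from rig import ctrl, viewer
import cv2, numpy as np
np.set_printoptions(precision=4,suppress=True)
for n in ["scene","side","wrist"]:
    c=viewer.get_calibration(n); print(n,c)
    im,d=viewer.read_camera(n); np.savez(f"pics/{n}0.npz",im=im,d=d)
    cv2.imwrite(f"pics/{n}0.png",im[:,:,::-1])
s=ctrl.get_obs(); print(s)
E
```

```text
pics
scene {'K': array([[468.874 ,   0.    , 255.7829],
       [  0.    , 468.874 , 193.3709],
       [  0.    ,   0.    ,   1.    ]]), 'dist_coeffs': array([-0.1459,  0.    ,  0.    ,  0.    ,  0.    ]), 'eye': array([1.2767, 0.3646, 0.8283]), 'rotation': array([0.8453, 0.0082, 2.0029])}
side {'K': array([[493.8354,   0.    , 248.5836],
       [  0.    , 493.8354, 193.6204],
       [  0.    ,   0.    ,   1.    ]]), 'dist_coeffs': array([-0.1125,  0.    ,  0.    ,  0.    ,  0.    ]), 'eye': array([-0.2719, -1.0327,  0.9119]), 'rotation': array([ 0.9854, -0.02  , -0.6325])}
wrist {'K': array([[280.114 ,   0.    , 258.3053],
       [  0.    , 280.114 , 191.8311],
       [  0.    ,   0.    ,   1.    ]]), 'dist_coeffs': array([-0.0612,  0.    ,  0.    ,  0.    ,  0.    ]), 'mount': array([[-0.0005,  0.9469,  0.3215,  0.0836],
       [ 1.    ,  0.0007, -0.0007,  0.0005],
       [-0.0008,  0.3215, -0.9469, -0.1499],
       [ 0.    ,  0.    ,  0.    ,  1.    ]])}
{'time': 0.15, 'joint_pos': array([-0.    ,  0.1262, -0.0403,  1.4054, -0.    ,  1.5708]), 'qvel': array([ 0.0024, -0.0007,  0.004 , -0.0006, -0.0002, -0.0016]), 'joint_efforts': array([ -0.0007, -43.6275,  35.3151,   0.0135,   0.    ,  -0.    ]), 'position': array([ 0.5247, -0.    ,  0.224 ]), 'ee_rot': array([-3.1404,  0.    ,  1.5708]), 'contact_force': array([ 0.6643,  0.6996, -0.1604]), 'torque': array([-0.0013, -0.0014, -0.0093]), 'grip_force': 0.0, 'grip_width': 0.08532233115160769}
```

View pics/scene0.png

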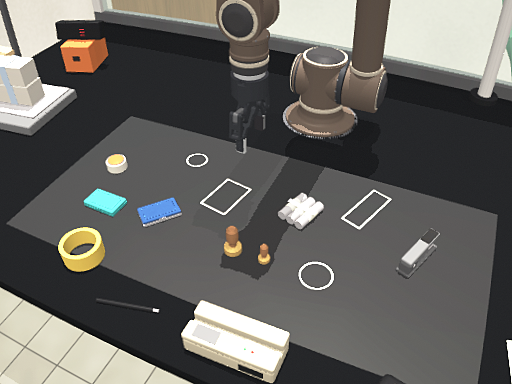

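View pics/side0.png

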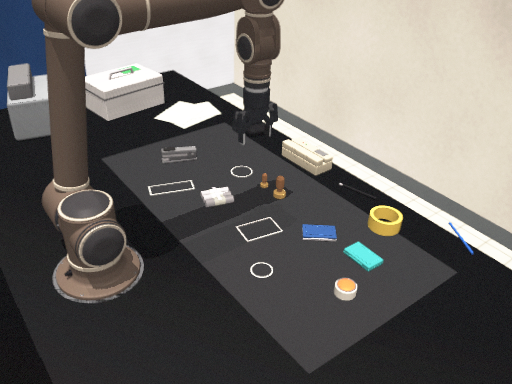

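View pics/wrist0.png

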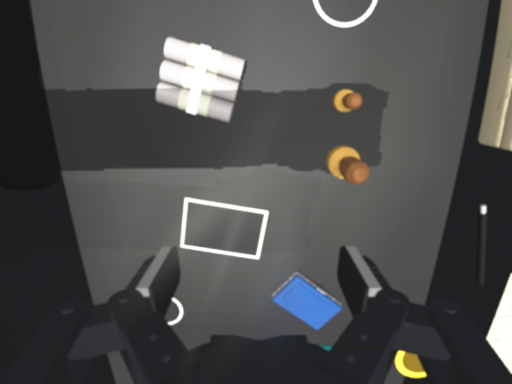

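Scene picture: stapler (418,252), cup (117,162), blue tin (160,211), big stamp (233,240), small stamp (264,254), outlines at (197,160), (226,196), (367,208), (316,275), and coins (301,210). The side view agrees. The wrist view shows the pad outline, tin and stamps. Next I'll measure.

```bash
cat > h.py <<'E'
import numpy as np, cv2
from scipy.spatial.transform import Rotation as R
from rig import ctrl, viewer
np.set_printoptions(precision=4,suppress=True)
F=np.diag([1.,-1,-1])
def pose(n,obs=None):
    c=viewer.get_calibration(n)
    if n!="wrist": return c,np.array(c["eye"]),R.from_euler("xyz",c["rotation"]).as_matrix()
    M=c["mount"]; T=R.from_euler("xyz",obs["ee_rot"]).as_matrix()
    return c,obs["position"]+T@M[:3,3],T@M[:3,:3]
def cast(p,uv,z):
    """pixels -> world points on plane z"""
    c,e,Rm=p
    u=cv2.undistortPoints(np.float64(uv).reshape(-1,1,2),c["K"],c["dist_coeffs"])[:,0]
    d=np.c_[u,np.ones(len(u))]@F@Rm.T
    return e+d*((z-e[2])/d[:,2])[:,None]
def snap(n,save=None):
    o=ctrl.get_obs(); im,d=viewer.read_camera(n)
    if save: cv2.imwrite(f"pics/{save}.png",im[:,:,::-1])
    return im,d,pose(n,o)
def cnts(mask,amin):
    cs,_=cv2.findContours(mask.astype(np.uint8),cv2.RETR_EXTERNAL,cv2.CHAIN_APPROX_NONE)
    return [c for c in cs if cv2.contourArea(c)>amin]
def rect(P):
    """min-area rectangle of planar points: centre, (long,short), yaw of long side"""
    (x,y),(w,h),a=cv2.minAreaRect(np.float32(P[:,:2]*1000))
    if w<h: w,h,a=h,w,a+90
    a=(np.radians(a)+np.pi/2)%np.pi-np.pi/2
    return np.array([x,y])/1000,(w/1000,h/1000),a
E
cat > m.py <<'E'
from h import *
for n in ["scene","side"]:
    f=np.load(f"pics/{n}0.npz"); im,d=f["im"],f["d"]; p=pose(n)
    hsv=cv2.cvtColor(im,cv2.COLOR_RGB2HSV); H,S,V=cv2.split(hsv)
    ms={"white":((V>150)&(S<60),0),"blue":((H>105)&(H<125)&(S>130)&(V>80),.0165),"brown":((H<20)&(S>100)&(V>60),.0),"grey":((V>70)&(V<230)&(S<50),.0)}
    for k,(m,z) in ms.items():
        for c in cnts(m,25):
            P=cast(p,c,z); b,s,a=rect(P)
            if 0.1<b[0]<.85 and abs(b[1])<.6 and s[0]<.25: 
                x,y,w,h=cv2.boundingRect(c); print(n,k,(x,y,w,h),b,np.round(s,3),round(a,3),"area/box",round(cv2.contourArea(c)/w/h,2))
E
python3 m.py
```

```text
scene white (182, 300, 108, 83) [0.846  0.1105] [0.213 0.118] -1.545 area/box 0.56
scene white (298, 262, 36, 28) [0.6266 0.2047] [0.079 0.077] -1.155 area/box 0.75
scene white (402, 233, 38, 32) [0.4406 0.4071] [0.139 0.028] -0.353 area/box 0.24
scene white (143, 213, 39, 13) [ 0.6167 -0.2083] [0.101 0.013] -0.677 area/box 0.11
scene white (278, 193, 46, 36) [0.4395 0.0951] [0.115 0.089] -0.281 area/box 0.53
scene white (341, 189, 51, 41) [0.3657 0.2522] [0.155 0.06 ] -0.327 area/box 0.42
scene white (200, 178, 52, 37) [ 0.4719 -0.1016] [0.123 0.084] -0.173 area/box 0.48
scene white (105, 154, 22, 20) [ 0.4807 -0.4608] [0.091 0.06 ] 0.759 area/box 0.37
scene white (186, 153, 22, 14) [ 0.3667 -0.2527] [0.063 0.062] -1.153 area/box 0.69
scene blue (137, 198, 44, 26) [ 0.6062 -0.2238] [0.099 0.061] -0.675 area/box 0.51
scene brown (258, 243, 12, 22) [0.6152 0.0718] [0.065 0.026] 0.424 area/box 0.62
scene brown (224, 226, 18, 31) [ 0.6089 -0.0122] [0.098 0.04 ] 0.455 area/box 0.68
scene grey (72, 245, 20, 10) [ 0.7869 -0.3309] [0.046 0.023] -0.475 area/box 0.42
scene grey (230, 108, 14,
[... 167 characters left out ...]
) [ 0.3636 -0.2541] [0.061 0.06 ] -0.613 area/box 0.72
side white (236, 217, 47, 25) [ 0.4692 -0.1047] [0.122 0.083] -0.167 area/box 0.53
side white (201, 187, 33, 18) [0.4642 0.1195] [0.104 0.097] 1.274 area/box 0.66
side white (148, 180, 47, 16) [0.362  0.2487] [0.153 0.06 ] -0.322 area/box 0.5
side white (175, 146, 21, 5) [0.5416 0.4641] [0.078 0.028] -0.439 area/box 0.45
side blue (302, 224, 35, 15) [ 0.5953 -0.2333] [0.098 0.064] -0.665 area/box 0.71
side brown (337, 278, 18, 13) [ 0.5119 -0.4298] [0.046 0.045] 1.454 area/box 0.66
side brown (273, 176, 13, 23) [0.6676 0.0424] [0.141 0.041] 0.897 area/box 0.61
side brown (260, 173, 8, 15) [0.6509 0.1069] [0.093 0.024] 0.907 area/box 0.56
```

```bash
cat >> h.py <<'E'
def yawpick(xy,a,z=.2):
    """grip yaw (a or a half turn off) with the last joint least turned"""
    best=None
    for y in (a,a+np.pi,a-np.pi):
        q=ctrl.inverse_kinematics([*xy,z],[np.pi,0,y])
        if q is not None and (best is None or abs(q[5])<best[0]): best=(abs(q[5]),y)
    return best[1]
def hover(xy,a,z=.2):
    y=yawpick(xy,a,z); ctrl.movep([*xy,z],[np.pi,0,y]); return y
def cloud(d,p):
    """depth picture -> world points (rows x cols x 3)"""
    c,e,Rm=p; h,w=d.shape
    g=np.stack(np.meshgrid(np.arange(w),np.arange(h)),-1).reshape(-1,1,2).astype(float)
    u=cv2.undistortPoints(g,c["K"],c["dist_coeffs"])[:,0]
    P=e+(np.c_[u,np.ones(len(u))]*d.reshape(-1,1))@F@Rm.T
    P[d.ravel()==0]=np.nan
    return P.reshape(h,w,3)
def item(d,p,xy,zlo,zhi,r):
    """rect of the biggest blob of points in a height window near xy; also median height"""
    P=cloud(d,p); m=(P[...,2]>zlo)&(P[...,2]<zhi)&(np.hypot(P[...,0]-xy[0],P[...,1]-xy[1])<r)
    m=cv2.morphologyEx(m.astype(np.uint8),cv2.MORPH_OPEN,np.ones((3,3)))
    _,l,s,_=cv2.connectedComponentsWithStats(m)
    Q=P[l==1+np.argmax(s[1:,4])]
    return (*rect(Q),np.percentile(Q[:,2],[5,50,95]))
def outline(im,p,size):
    """rect of the white closed line on z=0 whose size fits best"""
    S,V=cv2.split(cv2.cvtColor(im,cv2.COLOR_RGB2HSV))[1:]
    r=[rect(cast(p,c,0)) for c in cnts((V>150)&(S<60),100)]
    return min(r,key=lambda t:abs(t[1][0]-size[0])+abs(t[1][1]-size[1]))
E
cat > tour.py <<'E'
from h import *
O=[("stapler_o",(.364,.25),-.325,(.15,.056)),("pad_o",(.4705,-.103),-.17,(.12,.08)),("stamp_o",(.365,-.253),0,(.062,.062)),("cup_o",(.627,.205),0,(.078,.078))]
I=[("stapler",(.46,.42),-.35,.004,.06,.09),("tin",(.601,-.228),-.67,.008,.03,.08),("stamp",(.59,-.03),.0,.045,.09,.07),("cup",(.475,-.455),0,.015,.04,.06)]
for k in [("o",0),("i",0),("o",3),("i",2),("i",1),("o",1),("o",2),("i",3)]:
    t=(O if k[0]=="o" else I)[k[1]]
    xy=np.array(t[1]);  c=xy/np.hypot(*xy)
    hover(xy,t[2],.22); im,d,p=snap("wrist","t_"+t[0])
    r=outline(im,p,t[3]) if k[0]=="o" else item(d,p,xy,*t[3:])
    print(t[0],*r,"t",round(ctrl.get_obs()["time"],1))
E
python3 tour.py; cd pics; python3 -c "
import cv2,numpy as np
r=[cv2.imread(f't_{n}.png')[::2,::2] for n in ['stapler','tin','stamp','cup']]
cv2.imwrite('tile.png',np.vstack([np.hstack(r[:2]),np.hstack(r[2:])]))"
```

```text
stapler_o [0.366  0.2536] (0.15418800354003906, 0.06008341979980469) -0.3388720686943696 t 1.3
stapler [0.4828 0.4068] (0.12644068145751952, 0.03602808380126953) -0.3701202693448149 [0.0066 0.048  0.0544] t 2.2
cup_o [0.627  0.2055] (0.07840534210205079, 0.07839571380615235) 1.5697445113223698 t 3.3
stamp [0.6349 0.0029] (0.026878171920776368, 0.026776155471801757) -0.10633642705939295 [0.0515 0.0731 0.0784] t 4.3
tin [ 0.6024 -0.2256] (0.09867320251464844, 0.06352029418945312) -0.6609039045517324 [0.0149 0.0168 0.0182] t 5.2
pad_o [ 0.4729 -0.1012] (0.12251953887939453, 0.08304762268066407) -0.17098532831133895 t 6.0
stamp_o [ 0.3676 -0.2511] (0.06464612579345703, 0.06455353546142578) -0.7954145785733453 t 6.8
cup [ 0.49   -0.4456] (0.05672550582885742, 0.055989070892333986) -0.013986389412877998 [0.0264 0.0313 0.0343] t 7.7
```

View pics/tile.png

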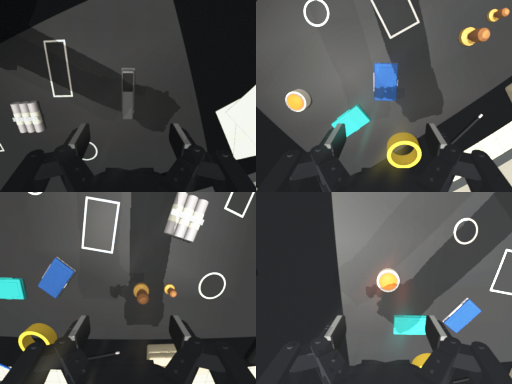

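The tile confirms all four items (stapler 127,92; blue tin 385,82 clear of the teal one; tall stamp 142,290; cup 388,280), and the sizes match. I'll start with the stapler.

```bash
cat >> h.py <<'E'
def moveitem(src,a,dst,b,zg,width,force=40,opening=.085,look=None):
    """grip at src (yaw a) with TCP height zg, set down at dst (yaw b)"""
    D=lambda y:[np.pi,0,y]
    ctrl.command_gripper(opening); ya=hover(src,a,.2)
    ctrl.line_to([*src,zg+.03],.25); ctrl.line_to([*src,zg],.08)
    ctrl.command_gripper(max(width-.012,0),force)
    o=ctrl.get_obs(); print("grip",o["grip_width"],o["grip_force"],o["position"])
    zg=o["position"][2]
    ctrl.line_to([*src,zg+.02],.06); ctrl.line_to([*src,.2],.2)
    o=ctrl.get_obs(); print("held",o["grip_width"],o["grip_force"],o["contact_force"])
    yb=hover(dst,b,.2); ctrl.dwell(.2)
    ctrl.line_to([*dst,zg+.02],.2); ctrl.dwell(.2)
    z0=ctrl.get_obs()["contact_force"][2]
    for z in np.arange(.005,-.0021,-.001):      # feel for the mat
        ctrl.line_to([*dst,zg+z],.02); o=ctrl.get_obs()
        if o["contact_force"][2]-z0>1.0: break
    print("down at",z,o["position"],o["contact_force"][2]-z0)
    ctrl.command_gripper(min(width+.02,.085)); ctrl.dwell(.2)
    ctrl.line_to([*dst,zg+.04],.1); ctrl.line_to([*dst,.22],.3)
    print("t",ctrl.get_obs()["time"])
E
python3 - <<'E'
from h import *
moveitem((.4828,.4068),-.370,(.365,.252),-.332,.046,.028,force=50)
im,d,p=snap("wrist","p_stapler")
print(item(d,p,(.365,.252),.004,.06,.09)); print(outline(im,p,(.15,.056)))
E
```

```text
grip 0.01633274078019893 0.0 [0.4828 0.4068 0.046 ]
held 0.01618159076361629 0.0 [ 0.425   0.0786 -0.6244]
down at -0.002 [0.3649 0.252  0.0439] -1.2205830115033878
t 20.5417Traceback (most recent call last):
  File "<stdin>", line 4, in <module>
  File "h.py", line 52, in item
    Q=P[l==1+np.argmax(s[1:,4])]
             ~~~~~~~~~^^^^^^^^^
    return _wrapfunc(a, 'argmax', axis=axis, out=out, **kwds)
    return bound(*args, **kwds)
ValueError: attempt to get argmax of an empty sequence
```

View pics/p_stapler.png

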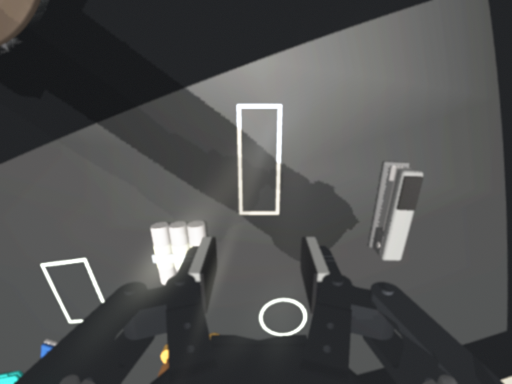

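The grip missed: the stapler is still at about (397,212) and the outline at (259,159) is empty. I'll look at where it is now relative to the first look.

```bash
python3 - <<'E'
from h import *
ctrl.command_gripper(.085)
hover((.4828,.4068),-.37,.2); im,d,p=snap("wrist","s2")
np.savez("pics/s2.npz",im=im,d=d); print(ctrl.get_obs()["position"],ctrl.get_obs()["ee_rot"])
print(item(d,p,(.4828,.4068),.004,.06,.09))
print(item(d,p,(.4828,.4068),.03,.06,.09))
print(item(d,p,(.4828,.4068),.002,.012,.09))
P=cloud(d,p); print(np.nanmedian(P[150:200,100:140,2]))
E
```

```text
[0.4822 0.4059 0.2007] [-3.1415  0.0001  2.7713]
(array([0.4846, 0.4059]), (0.1271078414916992, 0.036174694061279294), np.float64(-0.3656870382362136), array([0.0069, 0.048 , 0.0544]))
(array([0.4849, 0.4067]), (0.12708334350585937, 0.03078915786743164), np.float64(-0.3797912725273278), array([0.0446, 0.0485, 0.0545]))
(array([0.4332, 0.4422]), (0.006874792098999024, 0.00490785551071167), np.float64(-0.3574819720757336), array([0.0032, 0.0071, 0.0089]))
0.0017133335315261122
```

View pics/s2.png

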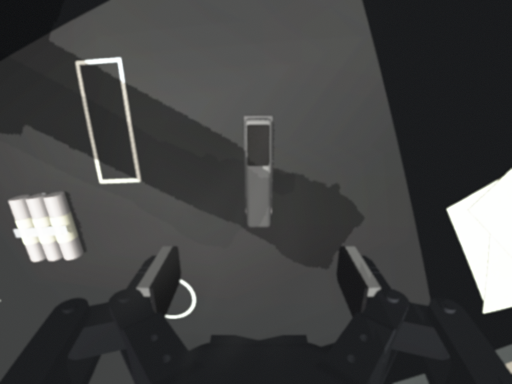

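The stapler sits where it was measured, at (258,172), so I'll descend again and look before closing.

```bash
python3 - <<'E'
from h import *
xy=(.484,.4062)
ctrl.line_to([*xy,.076],.25); ctrl.line_to([*xy,.046],.1)
w,_,_=snap("wrist"); s,_,_=snap("side"); c,_,_=snap("scene")
ctrl.command_gripper(.03,40); o=ctrl.get_obs(); print(o["grip_width"],o["grip_force"])
ctrl.command_gripper(.02); o=ctrl.get_obs(); print(o["grip_width"],o["grip_force"],o["contact_force"])
w2,_,_=snap("wrist");s2,_,_=snap("side"); c2,_,_=snap("scene")
f=lambda s,c:np.vstack([cv2.resize(s[110:200,120:240],(360,270)),cv2.resize(c[190:290,350:483],(360,270))])
cv2.imwrite("pics/cl.png",np.hstack([f(s,c),f(s2,c2)])[:,:,::-1]); cv2.imwrite("pics/clw.png",np.hstack([w,w2])[::2,::2,::-1])
E
```

```text
0.03039536371049308 0.0
0.019836317689249927 0.0 [ 0.1347 -0.6157 -0.4841]
```

View pics/cl.png

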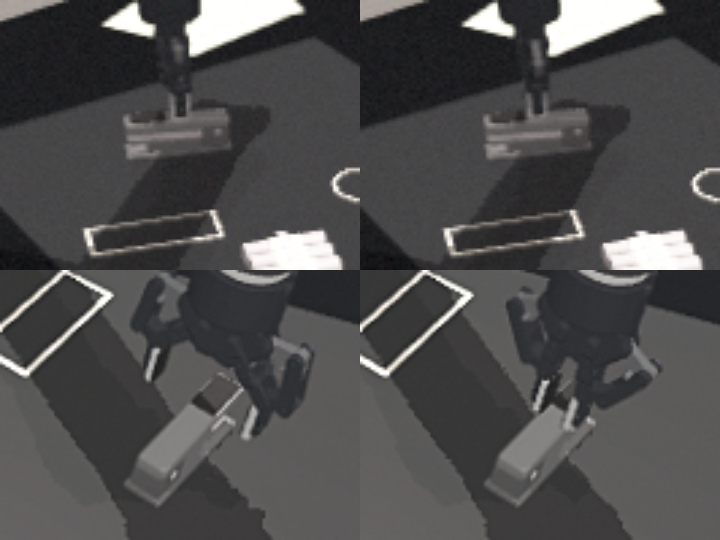

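View pics/clw.png

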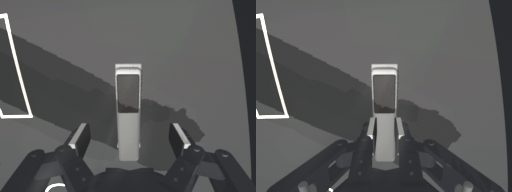

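Side and wrist crops: the fingers close around mid-stapler (wrist 385,140) yet feel nothing. I'll check the fingertip heights by depth.

```bash
python3 - <<'E'
from h import *
im,d,p=snap("wrist"); P=cloud(d,p); o=ctrl.get_obs(); T=R.from_euler("xyz",o["ee_rot"]).as_matrix()
Q=(P-o["position"])@T   # tool frame
print(o["position"],o["grip_width"],o["grip_force"])
for r in range(215,330,8): print(r,[f"{1000*Q[r,c,0]:.0f},{1000*Q[r,c,1]:.0f},{1000*Q[r,c,2]:.0f}" for c in range(216,306,8)])
big=cv2.resize(im[130:384,130:390],(780,762),interpolation=cv2.INTER_CUBIC)[:600]
cv2.imwrite("pics/zoom.png",big[:,:,::-1])
E
```

```text
[0.484  0.4062 0.046 ] 0.020135283481574083 0.0
215 ['-2,-31,45', '-2,-25,45', '-2,-19,45', '20,-9,-7', '21,-5,-7', '20,-0,-6', '20,4,-7', '20,8,-7', '17,14,1', '-2,23,45', '-2,29,44', '-2,36,45']
223 ['-9,-31,44', '-9,-25,45', '-9,-19,44', '15,-9,-6', '15,-5,-6', '15,-0,-7', '15,4,-6', '15,9,-5', '12,14,1', '-9,24,45', '-9,30,45', '-8,36,44']
231 ['-15,-32,44', '-16,-26,45', '-15,-19,45', '9,-10,-4', '9,-5,-3', '8,-0,-3', '9,4,-3', '8,9,-3', '-13,17,39', '-16,24,46', '-16,30,45', '-16,36,46']
239 ['-23,-32,45', '-23,-26,46', '11,-13,-17', '10,-9,-15', '3,-5,-2', '4,-0,-4', '3,4,-2', '3,9,-3', '11,12,-17', '11,17,-17', '-22,30,44', '-23,37,45']
247 ['7,-22,-19', '6,-18,-17', '11,-12,-25', '6,-9,-16', '-2,-5,-3', '-3,-1,-2', '-3,4,-2', '-2,9,-4', '11,12,-25', '11,16,-25', '7,21,-18', '-30,37,45']
255 ['7,-21,-26', '11,-16,-33', '11,-12,-33', '1,-9,-17', '-8,-5,-2', '-8,-1,-2', '-8,4,-3', '-8,9,-2', '11,11,-33', '11,15,-33', '7,20,-26', '7,24,-27']
263 ['7,-19,-34', '11,-15,-39', '11,-11,-40', '-3,-9,-19', '-14,-5,-2', '-14,-1,-2', '-14,4,-2', '-13,9,-2', '9,11,-37', '11,14,-40', '7,19
[... 625 characters left out ...]
, '12,12,-64', '12,15,-63', '12,18,-63']
303 ['16,-14,-72', '16,-11,-73', '-4,-11,-49', '-46,-11,-0', '-46,-6,-0', '-45,-1,-1', '-46,5,-0', '-46,10,-0', '-9,11,-43', '17,11,-74', '17,14,-74', '16,16,-72']
311 ['17,-13,-77', '18,-10,-78', '-7,-11,-51', '-53,-11,0', '-53,-6,-0', '-53,-1,-0', '-53,5,1', '-53,10,0', '-93,20,45', '16,11,-77', '17,13,-77', '17,16,-77']
319 ['17,-12,-81', '16,-10,-80', '-102,-22,44', '-60,-12,0', '-59,-6,-1', '-59,-1,-0', '-59,5,-0', '-60,10,0', '-102,20,45', '16,10,-79', '17,13,-81', '17,15,-81']
327 ['16,-12,-83', '16,-10,-83', '-111,-23,44', '-111,-16,44', '-111,-8,44', '-112,-1,45', '-111,6,44', '-111,13,45', '-111,20,45', '14,10,-81', '16,12,-83', '17,15,-84']
```

View pics/zoom.png

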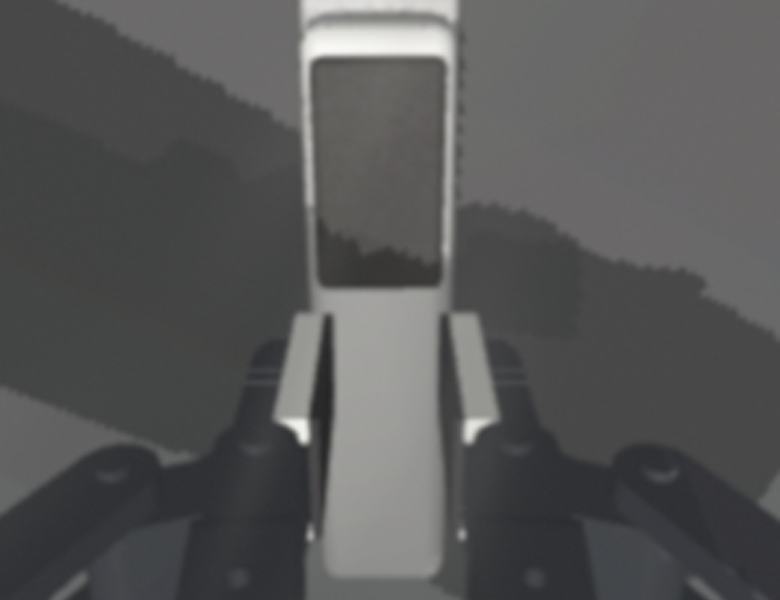

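The zoom and depth show the real fingertips (crop row ≈310) about 16 mm behind the reported TCP instead of 25 mm ahead, so they closed above the stapler. The reported TCP height is therefore about 41 mm off relative to the fingers. I'll lower accordingly, in steps with a force check.

```bash
python3 - <<'E'
from h import *
xy=(.484,.4062)
ctrl.command_gripper(.05)
f0=ctrl.get_obs()["contact_force"]
for z in (.036,.026,.018,.012):
    ctrl.line_to([*xy,z],.06); o=ctrl.get_obs(); print(z,o["contact_force"]-f0)
    if np.linalg.norm(o["contact_force"]-f0)>4: break
ctrl.command_gripper(.016,50); o=ctrl.get_obs(); print(o["grip_width"],o["grip_force"],o["contact_force"],o["time"])
im,d,p=snap("wrist"); P=cloud(d,p); Q=(P-o["position"])@R.from_euler("xyz",o["ee_rot"]).as_matrix()
for r in range(223,256,8): print(r,[f"{1000*Q[r,c,0]:.0f},{1000*Q[r,c,1]:.0f},{1000*Q[r,c,2]:.0f}" for c in (224,232,240,280,288)])
E
```

```text
0.036 [-0.7107 -0.2576  0.072 ]
0.026 [-0.7073 -0.0288 -0.5734]
0.018 [-0.2012  0.8329 -0.8431]
0.012 [-0.9543  0.6339  0.4232]
0.0271393790040768 49.710506200790405 [-0.1147  0.2275  0.7575] 26.0667
223 ['7,-21,11', '31,-10,-41', '32,-7,-42', '32,10,-42', '29,14,-35']
231 ['1,-21,12', '27,-11,-40', '28,-7,-41', '28,10,-41', '25,14,-36']
239 ['10,-18,-16', '23,-11,-39', '24,-7,-41', '24,10,-41', '20,15,-35']
247 ['11,-16,-26', '19,-11,-39', '20,-7,-41', '19,11,-40', '16,15,-34']
255 ['11,-16,-33', '13,-11,-36', '15,-7,-40', '16,11,-41', '11,15,-33']
```

```bash
python3 - <<'E'
s=open('h.py').read()
i=s.index("def moveitem")
open('h.py','w').write(s[:i]+'''def pick(src,a,zg,width,force=40,opening=.085):
    ctrl.command_gripper(opening); hover(src,a,.15)
    ctrl.line_to([*src,zg+.03],.25); f0=ctrl.get_obs()["contact_force"]
    for z in np.arange(zg+.024,zg-.001,-.006):
        ctrl.line_to([*src,z],.06); o=ctrl.get_obs()
        if abs(o["contact_force"][2]-f0[2])>4: print("touch",z); break
    ctrl.command_gripper(max(width-.012,0),force)
    o=ctrl.get_obs(); print("grip",o["grip_width"],o["grip_force"],o["position"],o["time"])
def place(dst,b,width):
    """lift what is held, set it down at dst with yaw b, let go, rise"""
    p0=ctrl.get_obs()["position"]; zg=p0[2]
    ctrl.line_to([*p0[:2],zg+.02],.08); ctrl.line_to([*p0[:2],.15],.25)
    o=ctrl.get_obs(); print("held",o["grip_width"],o["grip_force"],o["contact_force"])
    if o["grip_force"]<5: raise SystemExit("not held")
    hover(dst,b,.15)
    ctrl.line_to([*dst,zg+.02],.25); ctrl.line_to([*dst,zg+.005],.06); ctrl.dwell(.2)
    z0=ctrl.get_obs()["contact_force"][2]
    for z in np.arange(.004,-.0021,-.001):      # feel for the mat
        ctrl.line_to([*dst,zg+z],.02); o=ctrl.get_obs()
        if o["contact_force"][2]-z0>1.5: break
    print("down at",z,o["position"],o["contact_force"][2]-z0)
    ctrl.command_gripper(min(width+.02,.085)); ctrl.dwell(.2)
    ctrl.line_to([*dst,zg+.05],.12); ctrl.line_to([*dst,.18],.3)
    print("t",ctrl.get_obs()["time"])
''')
E
python3 - <<'E'
from h import *
place((.365,.252),-.332,.028)
im,d,p=snap("wrist","p_stapler2")
print(item(d,p,(.365,.252),.004,.06,.09)); print(outline(im,p,(.15,.056)))
ctrl.command_gripper(.07); o=ctrl.get_obs(); im,d,p=snap("wrist"); P=cloud(d,p); Q=(P-o["position"])@R.from_euler("xyz",o["ee_rot"]).as_matrix()
m=(np.abs(Q[...,1])<.055)&(Q[...,2]<0)&(Q[...,0]<.012)&(Q[...,2]>-.08); print("tip z",np.percentile(Q[m][:,2],[99,99.9]),o["grip_width"],m.sum())
E
```

```text
held 0.027169494055950042 49.484519362449646 [-0.2383 -0.6721 -2.6768]
down at -0.001 [0.3651 0.252  0.0121] 10.519843571897093
t 32.3167
(array([0.3659, 0.2526]), (0.12832620239257814, 0.03603129577636719), np.float64(-0.3319924578084219), array([0.0068, 0.048 , 0.0544]))
(array([0.3657, 0.2537]), (0.152785888671875, 0.060190269470214844), np.float64(-0.3322336070451293))
tip z [-0.0181 -0.0153] 0.07013609006803778 8387
```

View pics/p_stapler2.png

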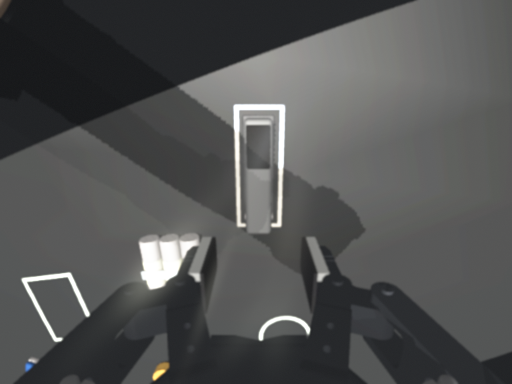

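The stapler now sits inside its outline at (259,170), centred to about 1 mm and aligned. Next is the tin.

```bash
python3 - <<'E'
from h import *
pick((.602,-.2265),-.663,-.012,.06,force=50,opening=.08)
o=ctrl.get_obs()
if o["grip_force"]>5:
    place((.472,-.102),-.171,.06)
    im,d,p=snap("wrist","p_tin")
    print(item(d,p,(.472,-.102),.008,.03,.08)); print(outline(im,p,(.12,.08)))
E
```

```text
grip 0.05896873229416136 56.06341383698236 [ 0.6025 -0.2267 -0.0113] 37.2083
held 0.05875772738917763 53.699491024017334 [ 0.1037 -0.4254 -0.8422]
down at -0.001 [ 0.4721 -0.102  -0.0114] 9.769562229010162
t 43.6417
(array([ 0.4723, -0.1015]), (0.09840484619140626, 0.06386717987060547), np.float64(-0.19370582083524024), array([0.0147, 0.0168, 0.0182]))
(array([ 0.4727, -0.1012]), (0.12308251190185547, 0.08295526123046874), np.float64(-0.17266485085279726))
```

```bash
python3 - <<'E'
from h import *
im,d,p=snap("wrist")
hsv=cv2.cvtColor(im,cv2.COLOR_RGB2HSV); H,S,V=cv2.split(hsv)
for c in cnts((H>105)&(H<125)&(S>130)&(V>80),300): print("tin colour",rect(cast(p,c,.0165)))
pick((.635,.0028),np.pi/2,.018,.028,force=40,opening=.065)
o=ctrl.get_obs()
if o["grip_force"]>5:
    place((.367,-.252),0,.028)
    im,d,p=snap("wrist","p_stamp")
    print(item(d,p,(.367,-.252),.045,.09,.05),item(d,p,(.367,-.252),.01,.035,.05)); print(outline(im,p,(.062,.062)))
E
```

```text
tin colour (array([ 0.4714, -0.1006]), (0.09621042633056641, 0.0579928092956543), np.float64(-0.18442497075242326))
grip 0.027544129569463234 39.414551127702 [0.6353 0.0028 0.0183] 47.6417
held 0.027676716562580975 39.55357518978417 [-1.5129 -0.2657 -3.1907]
down at -0.001 [ 0.3674 -0.2522  0.0182] 7.989268807896405
t 54.3583
(array([ 0.3658, -0.2522]), (0.02717730522155762, 0.026359155654907228), np.float64(1.4694541257277298), array([0.0553, 0.0739, 0.0785])) (array([ 0.3606, -0.2521]), (0.04035116958618164, 0.028988563537597656), np.float64(1.5609472912935107), array([0.015 , 0.02  , 0.0224]))
(array([ 0.3642, -0.2511]), (0.06440293121337891, 0.05808960342407227), np.float64(1.570336132558531))
```

```bash
python3 - <<'E'
from h import *
pick((.490,-.4457),0,-.009,.058,force=40,opening=.085)
o=ctrl.get_obs()
if o["grip_force"]>5:
    place((.627,.205),np.pi/2,.058)
    im,d,p=snap("wrist","p_cup")
    print(item(d,p,(.627,.205),.015,.04,.05)); print(outline(im,p,(.078,.078)))
    ctrl.movep([.35,0,.4],[np.pi,0,np.pi/2])
    a,_,_=snap("scene"); b,_,_=snap("side"); print(ctrl.get_obs()["time"])
    cv2.imwrite("pics/fin.png",np.hstack([a[90:384,60:460],b[130:384,80:424][:, :400].copy() if 0 else cv2.resize(b[110:334,100:404],(400,294))])[:,:,::-1])
    np.savez("pics/scene1.npz",im=a,d=a[...,0]);
E
```

```text
grip 0.05665182017905146 43.102089003659785 [ 0.4903 -0.446  -0.0084] 58.0833
held 0.05635430470530774 42.789843901991844 [-0.5385  0.9208 -2.0305]
down at -0.001 [ 0.6271  0.205  -0.0084] 5.576233382590872
t 66.0917
(array([0.6278, 0.205 ]), (0.05662562561035156, 0.056418521881103516), np.float64(-0.04351325589274957), array([0.0264, 0.0312, 0.0342]))
(array([0.6262, 0.2056]), (0.07665569305419923, 0.0745667953491211), np.float64(-0.000308127738122721))
68.6417
```

View pics/fin.png

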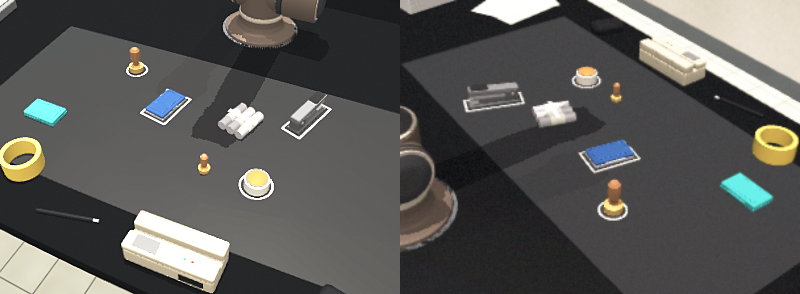

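In the final views, all four items are upright inside their outlines (scene crop: stamp 136,60; tin 166,104; stapler 307,117; cup 256,183) and the coin rolls haven't moved. I'm handing the job in.

```bash
python3 -c "
from rig import ctrl
print(ctrl.job_done())"
```

```text
the job is handed in; nothing more can be done
None
```

I put the stapler, ink pad tin, round stamp and sponge cup back upright in their outlines, each centred to about 2 mm and the tin turned about 1° from its outline, left the coin rolls alone, and handed the job in at about 69 s (the first stapler grip missed and was redone).

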